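# Close the toy-wheel press jig and hold it shut

## Task

Pick up the blue press cover by its wooden handle, rest it on the heads of the press jig's two pins a little out of line, and slide it until it drops over both pins. Then press it down against the sprung bed until it is fully home on the pin shoulders, and finish still holding it down by the handle: do not let go, because the spring lifts it again. Leave the apple, the tape roll and the marker pot where they are.

Things in the scene. Friction and masses are not known exactly. Their poses are not given: they have to be found in the camera images.
- jig: Press jig, fixed to the bench: plywood base 170 (x) x 120 (y) x 20 mm high; origin at the centre of its underside, z up. Steel pins stand at x = +52 and -52 mm, y = 0. Between them a round sprung bed (70 mm across) carries a two-layer wooden toy wheel 56 mm across, its top 40 mm above the origin when free. Fully home, the cover rests on both pin shoulders, the wheel pushed down 6 mm.
- pin_a (a point): Centre of the flat head of the jig's pin at its x = -52 mm, 50 mm above the jig's origin. Bright pin 12 mm in diameter, the head 8 mm across above a 3 mm high cone; it rises 16 mm from a dark shoulder 20 mm in diameter whose top is 34 mm above the jig's origin.
- pin_b (a point): The same for the like pin at the jig's x = +52 mm.
- bed (a joint): Downward travel of the sprung bed (m): 0 up and free, 0.006 with the cover fully home. The spring pushes up about 5 N at 0 and 14 N at 0.006 (1500 N/m): more than the cover's weight, so a cover dropped on but not pressed rests with its underside 40 mm above the jig's origin.
- cover_grip (a point): Centre of the cover's handle, an upright wooden bar 70 mm long (x), 22 mm wide (y), 40 mm high, in the middle of the board; x along the bar, z up. It is 44 mm above the board's underside, 20 mm above its top. In place it is straight above the jig's origin, its x along the jig's x either way round: 94 mm above the origin on the pin heads, 84 mm dropped on, 78 mm fully home.
- cover: Loose blue board 140 (x) x 90 (y) x 24 mm thick with the handle on top, 0.25 to 0.4 kg, lying flat on the bench; origin at the centre of its underside. In the underside, unseen from above: a round hole 15 mm in diameter at x = -52 mm and a slot 20 mm (x) by 15 mm (y) at x = +52 mm, both at y = 0 and 18 mm deep. Either may go on either pin.
- apple: Green apple, 76 mm across and 70 mm high, origin at the centre of its underside. Leave alone.
- tape: Cardboard-brown tape roll lying flat, 90 mm across, 25 mm high, origin at the centre of its underside. Leave alone.
- pot: Green pot of markers, 80 mm across, 80 mm high (markers to 110 mm), origin at the centre of its underside. Leave alone.
Mind the look-alikes: they are no part of the job. Several things look just like the cover: the one meant starts nearest to the robot's base. Of the things shaped like the jig, the plywood one is meant.

How it is judged:
By the outcome, as a careful person would: the job done as asked, in the order asked, and still so for the second after the job is handed in, while the arm keeps its last pose, push and grip.
It also fails if it takes over 45 s, if anything falls off the work surface, if the arm or the gripper's body presses on something with over 40 N, if the wrist force passes 120 N, or if a joint passes its speed limit or range.

## Robot

A 7-joint arm with a two-finger parallel gripper is mounted at the origin on the work surface. World frame = base frame: x ahead of the robot, y to its left, z up, the work surface at z = 0. Lengths are in m, angles in rad, forces in N, time in s.
With the tool pointing down it reaches from about 0.425 to 0.875 m from the base axis. Payload 4.7 kg.
Tool frame: the origin (TCP) lies on the centre line of the jaws, within the pads' length; the fingertips stand 14 mm ahead of it and the grasp point (between the pads) lies 5 mm behind it; z points along the fingers, y is the direction in which the jaws open and shut (so a half turn about z gives the same grasp; the last joint's range is limited). The gripper opens to 87 mm and grips with 3 to 60 N. Pads are 19 mm wide; open, the fingers measure 117 mm over their backs; the gripper's body (75 mm by 190 mm) begins 51 mm behind the grasp point.
Start: joints at [-1.131, 0.321, -0.07, 1.45, 0.023, 1.371, -0.057], TCP at [0.269, 0.592, 0.237] pointing down, gripper open.
Joint ranges: [-2.86, 2.86], [-0.3, 2.09], [-1.38, 1.24], [0.06, 2.45], [-1.56, 4.7], [0.09, 2.05], [-2.69, 2.69]. Speed limits (rad/s): [2.57, 2.57, 3.14, 3.14, 3.14, 3.14, 3.14].

## Interface

Orientations are given as a rotation vector (axis times angle).
In Python, from bench import ctrl gives the robot as it stands. The module is installed in compiled form; this text tells all that it offers.
- The arm moves only by the tool step_arm, never from a script. Its argument "plan" is a list of rows, each a list of 3 entries, a list of its own where there are three numbers: the turn, a rotation vector about the tool's x, y, z in rad, then the shift along the tool's x, y, z in m, then the closure in counts, from 0 (fully open) to 255 (shut). In form: [[[rx, ry, rz], [x, y, z], hand], ...]. A call has exactly 10 rows; each row is the pose to reach, as a shift and turn from the pose commanded when the call began, along the tool's axes at that moment; what a row does not reach only later rows make up. A row lasts 1/8 s, in which the tool goes at most 62.5 mm and 10.7 degrees, less where a joint would pass 70% of its speed; a pose out of reach is approached as far as the arm can. A call with a gripper value outside its range is refused whole. The fingers move at their own pace and stop on an object; "squeeze" is the grip in N (left out, the last holds). Time passes only in rows, so rows that repeat a pose let the fingers close, or fill a call up. It gives the time, the measured TCP pose, the force and the opening at its end, in the units of the state.
- ctrl.get_state(): the state, without advancing time (a new reading comes with each control period).
- ctrl.get_image(name): name is "side" or "top"; returns the picture (420x560x3 uint8, red, green, blue); there is no depth.
- ctrl.calibration(name): a dict with "fov_y" (degrees; the focal length in pixels is half the picture's height over the tangent of half this angle, whatever the lens; pixels are square), "cx", "cy" (the principal point, pixels), "k1" (the pictures are not rectified: a ray, as slopes to the right and down, at radius r is drawn at 1 + k1 r^2 times it, then the intrinsics apply), "rvec" (rotation vector, rad) and "tvec" (3), from world to camera coordinates, as OpenCV has them. Camera axes: x right, y down, z forward; pixel columns grow to the right and rows downward; lengths in m; the calibration is good to about 2 mm. A picture is of the moment at which its call begins. calibration takes no time and is no camera call.
- ctrl.close_job(): hands the job in, once; it reports no verdict.
Trained networks look in the newest picture that a camera, given by its name, has taken for a name from the list of things; names that differ only in an ending like _2 or _b are one class to them, and where a whole thing is asked for, a point or a joint stands for the part that bears it (a point fixed in the world has none). Each returns a list of dicts, best first, with "score" (0 to 1); they miss things now and then, are a little off and sometimes report something else, mostly with a low value. They report only what shows in the picture. A call takes as long as a camera call. They do not tell look-alikes from the thing itself.
- ctrl.cut_out(camera, label): "pixels" (420x560 bool, what is visible of it) and "rect" ([left, top, width, height] in pixels, round what is visible of it).
The state is a dict: "time": time; "joint_positions": joint angles; "qd": joint speeds; "joint_torque": joint torques, N m; "position": TCP position; "tool_rot": TCP orientation; "ft_force": force on the tool from outside, world axes, zero at the start; "torque": the same for the moment, N m; "grip_width": opening from 0.0 (shut) to 1.0 (fully open).
Only numpy, scipy, OpenCV 4.12 (cv2) and the standard library are available. Lean on these libraries where they do the work, as an engineer would, in place of code of your own. Each camera call takes 0.05 s, during which the arm holds its last target.

## Working session

There is one attempt and no reset: what is moved stays moved. The work goes in short steps, Python scripts to look and compute and a tool call to move; the robot and the scene stay as the last step left them, time stands still between calls to the robot, and variables do not carry over. Pictures are saved under pics/ and viewed, and the job is handed in when it is done.

Besides the shell and the picture viewer there is one more tool, called after ">>>" by a JSON object that holds its "method" and its "body". step_arm: Moves the arm, as the interface text tells. Its arguments: {"type":"object","properties":{"plan":{"type":"array"},"squeeze":{"type":"number"}},"required":["plan"]}

```bash
mkdir -p pics
python3 - <<'E'
from bench import ctrl
import cv2
s=ctrl.get_state()
print({k:s[k] for k in s})
for n in("side","top"):
    im=ctrl.get_image(n); cv2.imwrite(f"pics/{n}0.png",im[:,:,::-1]); print(n,ctrl.calibration(n))
    for l in("cover","jig"):
        for d in ctrl.cut_out(n,l): print(n,l,d["score"],d["rect"])
E
```

```text
{'time': 0.0, 'joint_positions': array([-1.13091194,  0.32183954, -0.0700897 ,  1.4516808 ,  0.02263086,
        1.37081333, -0.05691844]), 'qd': array([-6.03937221e-04,  9.44424376e-04, -2.10039341e-03, -7.74543808e-04,
       -2.42074774e-05, -1.04070115e-03,  1.47570386e-03]), 'joint_torque': array([-2.75285765e-04, -4.91305304e+01, -4.03793771e-01, -3.12531495e+01,
       -6.37492631e-02,  4.39831743e-02,  1.67648582e-04]), 'position': array([0.26830317, 0.59145298, 0.23544789]), 'tool_rot': array([-6.63683439e-01, -3.07039385e+00,  3.03569895e-03]), 'ft_force': array([-0.05982568,  0.46315273, -0.78432786]), 'torque': array([ 0.05977076,  0.02558885, -0.06297063]), 'grip_width': 0.9993508870731785}
side {'fov_y': 49.11046306065387, 'cx': 280.333513560044, 'cy': 216.38466609605607, 'k1': 0.012048427194687718, 'rvec': array([ 0.52799232, -2.5471378 ,  1.37208369]), 'tvec': array([0.51098762, 0.13486725, 1.49058008])}
side cover 0.91 [248.7, 229.0, 34.5, 33.3]
side cover 0.71 [180.5, 315.9, 66.9, 43.7]
side cover 0.58 [187.0, 244.1, 40.8, 36.1]
side jig 0.97 [240.6, 161.9, 34.6, 28.6]
side jig 0.87 [350.8, 191.6, 54.1, 33.6]
top {'fov_y': 42.642221047607975, 'cx': 278.83960938708293, 'cy': 212.23679608884453, 'k1': -0.12124382356941855, 'rvec': array([ 2.16747861, -2.15411733,  0.12017725]), 'tvec': array([0.06377764, 0.52284823, 1.54924843])}
top cover 0.98 [224.6, 186.2, 39.9, 53.6]
top cover 0.98 [174.5, 135.9, 47.9, 54.4]
top cover 0.88 [83.0, 197.3, 49.7, 48.1]
top jig 0.86 [364.3, 108.3, 52.3, 66.3]
top jig 0.81 [347.7, 270.1, 59.6, 64.5]
top jig 0.57 [323.1, 186.3, 65.4, 68.9]
```

View pics/top0.png

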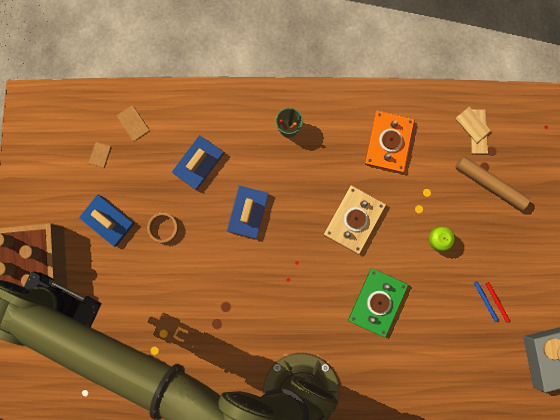

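View pics/side0.png

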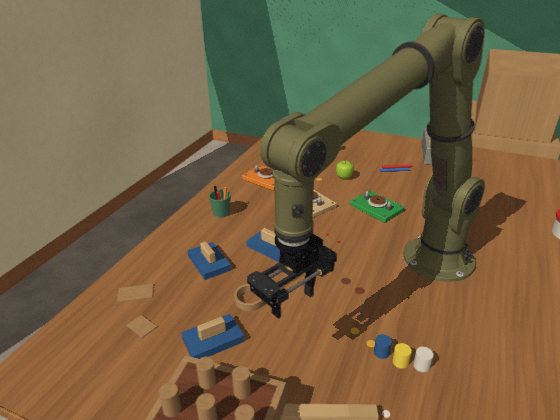

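The top view shows three cover-like boards at pixels (249,213), (198,163) and (107,221). The base is near (302,385), so (249,213) looks nearest. The jig-like things are orange (390,141), plywood (356,219) and green (379,303); I want the plywood one. I'll measure these and check a crop.

```bash
cat > h.py <<'E'
import numpy as np,cv2
from bench import ctrl
def cam(n):
    c=ctrl.calibration(n); f=210/np.tan(np.radians(c["fov_y"]/2))
    K=np.array([[f,0,c["cx"]],[0,f,c["cy"]],[0,0,1.]]); D=np.array([c["k1"],0,0,0,0.])
    return K,D,np.array(c["rvec"]),np.array(c["tvec"])
def proj(n,P):
    K,D,r,t=cam(n); return cv2.projectPoints(np.array(P,float).reshape(-1,1,3),r,t,K,D)[0][:,0]
def unproj(n,uv,z):
    K,D,r,t=cam(n); R=cv2.Rodrigues(r)[0]
    q=cv2.undistortPoints(np.array(uv,float).reshape(-1,1,2),K,D)[:,0]
    d=np.c_[q,np.ones(len(q))]@R; c=-R.T@t
    return c+d*((z-c[2])/d[:,2])[:,None]
def save(name,im,c=None,s=1):
    if c: x,y,w,h=c; im=im[y:y+h,x:x+w]
    cv2.imwrite("pics/"+name,cv2.resize(im,None,fx=s,fy=s,interpolation=cv2.INTER_CUBIC)[:,:,::-1])
E
python3 - <<'E'
from h import *
im=ctrl.get_image("top"); np.save("top.npy",im); save("crop1.png",im,(215,160,190,130),4)
for p in [(249,213),(198,163),(107,221)]:
    w=unproj("top",[p],.024)[0]; print(p,w.round(3),np.hypot(*w[:2]).round(3))
print(unproj("top",[(356,219)],.03))
im=ctrl.get_image("side");np.save("side.npy",im); save("crop2.png",im,(200,150,180,120),4)
E
```

```text
(249, 213) [0.52  0.155 0.024] 0.543
(198, 163) [0.67  0.31  0.024] 0.738
(107, 221) [0.494 0.579 0.024] 0.761
[[ 0.50381736 -0.15976237  0.03      ]]
```

View pics/crop1.png

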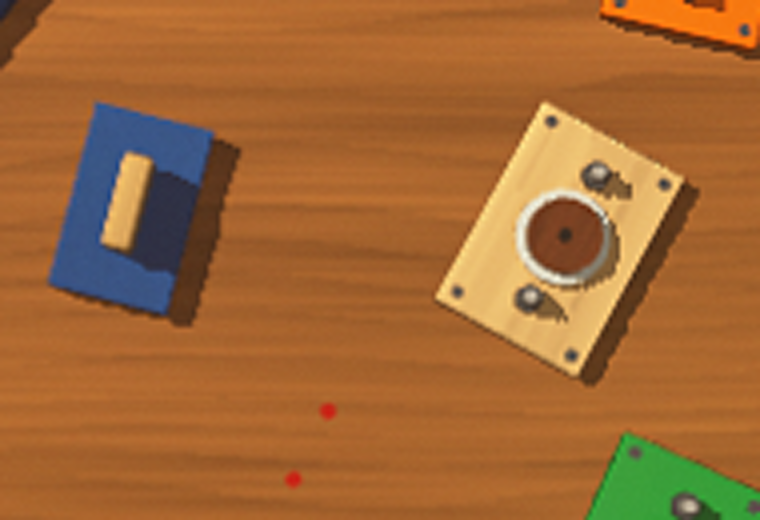

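View pics/crop2.png

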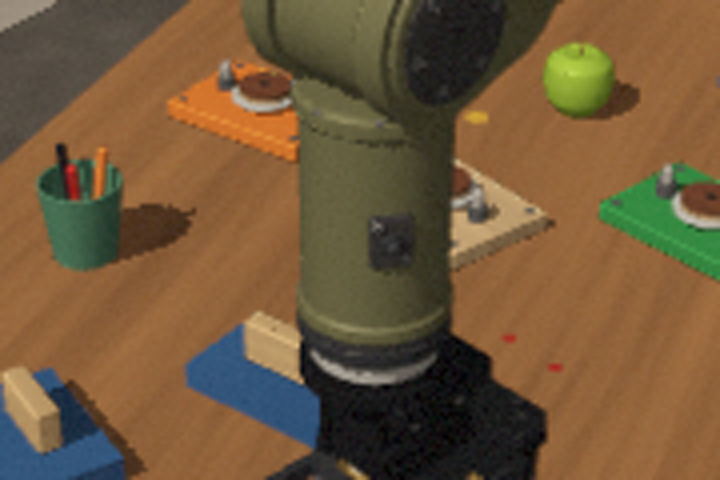

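The crop shows the chosen cover at (249,213), 0.54 m from the base and nearest. Its handle runs from about (248,199) to (244,221) in full-picture pixels. The plywood jig is at (356,219), with pins near (364,204) and (347,235). Next I'll fit the poses.

```bash
cat > fit.py <<'E'
from h import *
from scipy.optimize import minimize
def box(lx,ly,z0,z1): return np.array([[sx*lx/2,sy*ly/2,z] for sx in(-1,1) for sy in(-1,1) for z in(z0,z1)])
def tf(p,V):
    c,s=np.cos(p[2]),np.sin(p[2]); return np.c_[p[0]+c*V[:,0]-s*V[:,1],p[1]+s*V[:,0]+c*V[:,1],V[:,2]]
def hullmask(im,fn,c,s=8):
    x,y,w,h=c; sub=cv2.resize(im[y:y+h,x:x+w],None,fx=s,fy=s,interpolation=cv2.INTER_CUBIC)
    m=fn(sub).astype(np.uint8); m=cv2.morphologyEx(m,cv2.MORPH_OPEN,np.ones((9,9)))
    n,l,st,_=cv2.connectedComponentsWithStats(m); i=1+np.argmax(st[1:,4])
    pts=np.argwhere(l==i)[:,::-1]
    hl=cv2.convexHull(pts.astype(np.float32))[:,0]
    return (hl+.5)/s-.5+[x,y]
def fit(n,H,V,p0):
    H=H.astype(np.float32)
    def cost(q):
        p=[q[0]/100,q[1]/100,q[2]/10]
        P=cv2.convexHull(proj(n,tf(p,V)).astype(np.float32))[:,0]
        a,_=cv2.intersectConvexConvex(H,P); return cv2.contourArea(H)+cv2.contourArea(P)-2*a
    best=None
    for k in range(3):
        q0=[p0[0]*100,p0[1]*100,p0[2]*10] if best is None else best.x
        best=minimize(cost,q0,method="Nelder-Mead",options=dict(initial_simplex=np.array(q0)+np.vstack([np.zeros(3),np.eye(3)*.7]),xatol=1e-3,fatol=1e-3))
    return best.x/[100,100,10],best.fun,cv2.contourArea(H)
E
cat > r1.py <<'E'
from fit import *
im=np.load("top.npy")
hsv=lambda s:cv2.cvtColor(s,cv2.COLOR_RGB2HSV).astype(int)
blue=lambda s:(lambda h:(h[...,0]>100)&(h[...,0]<130)&(h[...,1]>90)&(h[...,2]>30))(hsv(s))
ply=lambda s:(s[...,0].astype(int)>185)&(s[...,1].astype(int)>140)
Hc=hullmask(im,blue,(215,175,65,75)); Hj=hullmask(im,ply,(315,178,80,84))
c=fit("top",Hc,box(.14,.09,0,.024),(.52,.155,-.25)); j=fit("top",Hj,box(.17,.12,0.012,.02),(.504,-.16,-.45))
print(c,j)
# handle and pins
wood=lambda s:(s[...,0].astype(int)>150)&(s[...,1].astype(int)>110)
Hh=hullmask(im,wood,(236,192,22,36)); h=fit("top",Hh,box(.07,.022,.024,.064),c[0]); print("handle",h)
vis=cv2.resize(im[170:260,220:400],None,fx=4,fy=4,interpolation=cv2.INTER_CUBIC)
def dr(P,col):
    P=((P+.5-[220,170])*4-.5).round().astype(int)
    cv2.polylines(vis,[P.reshape(-1,1,2)],True,col)
for p,V,Hm in((c[0],box(.14,.09,0,.024),Hc),(j[0],box(.17,.12,0,.02),Hj),(h[0],box(.07,.022,.024,.064),Hh)):
    dr(cv2.convexHull(proj("top",tf(p,V)).astype(np.float32))[:,0],(255,0,0)); dr(Hm,(0,255,0))
for sx in(-1,1):
    a=np.linspace(0,6.28,20)
    dr(proj("top",tf(j[0],np.c_[sx*.052+.004*np.cos(a),.004*np.sin(a),a*0+.05])),(255,0,255))
    dr(proj("top",tf(j[0],np.c_[sx*.052+.01*np.cos(a),.01*np.sin(a),a*0+.034])),(0,255,255))
cv2.imwrite("pics/fit1.png",vis[:,:,::-1])
E
python3 r1.py
```

```text
(array([ 0.52553249,  0.16022342, -0.22303595]), np.float64(65.35686314292252), 1406.7578125) (array([ 0.50636376, -0.15715968, -0.50747666]), np.float64(33.157243489986286), 2292.8125)
handle (array([ 0.52647457,  0.16248581, -0.16960096]), np.float64(49.62847170198802), 169.03125)
```

View pics/fit1.png

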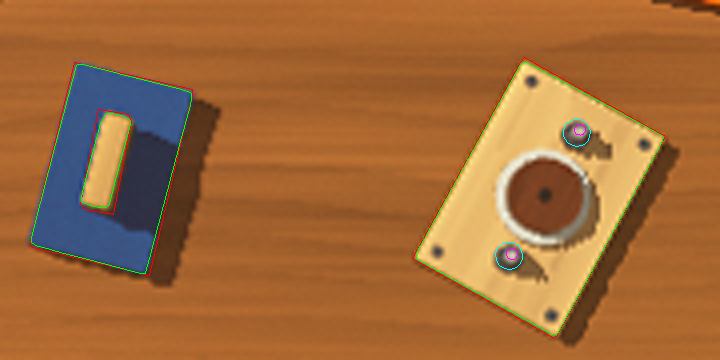

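```bash
cat > mv.py <<'E'
from h import *
from scipy.spatial.transform import Rotation as Ro
import sys
def delta(pos,yaw,st=None):
    """turn (tool rotvec) and shift (tool axes) from measured pose to tool-down at pos, tool y axis along object's y (yaw)"""
    st=st or ctrl.get_state(); R=Ro.from_rotvec(st["tool_rot"]); best=None
    for k in(0,np.pi):
        a=yaw+k
        M=np.array([[np.cos(a),np.sin(a),0],[np.sin(a),-np.cos(a),0],[0,0,-1]]).T  # columns x,y,z
        d=(R.inv()*Ro.from_matrix(M)).as_rotvec()
        if best is None or np.linalg.norm(d)<np.linalg.norm(best): best=d
    sh=R.inv().apply(np.array(pos)-st["position"])
    print("t",round(st["time"],2),"pos",st["position"].round(4),"F",st["ft_force"].round(1),"T",st["torque"].round(2),"w",round(st["grip_width"],3),"j7",st["joint_positions"][6].round(2))
    print("turn",best.round(4),"shift",sh.round(4)); print("toolR",R.as_matrix().round(3).tolist())
if __name__=="__main__":
    a=[float(x) for x in sys.argv[1:]]; delta(a[:3],a[3])
E
python3 mv.py .5255 .1602 .14 -.223
```

```text
t 0.4 pos [0.2685 0.5919 0.2364] F [ 0.2 -0.9 -0. ] T [-0.03  0.01 -0.04] w 1.0 j7 -0.06
turn [-1.000e-04  0.000e+00 -2.028e-01] shift [-0.4124 -0.287   0.0965]
toolR [[-0.911, 0.413, 0.0], [0.413, 0.911, -0.0], [-0.0, -0.0, -1.0]]
```

>>> {"method": "step_arm", "body": {"plan": [[[0,0,-0.02],[-0.03,-0.02,0.0],0],[[0,0,-0.05],[-0.08,-0.055,0.0],0],[[0,0,-0.08],[-0.13,-0.09,0.0],0],[[0,0,-0.11],[-0.18,-0.125,0.01],0],[[0,0,-0.14],[-0.23,-0.16,0.025],0],[[0,0,-0.17],[-0.28,-0.195,0.045],0],[[0,0,-0.203],[-0.33,-0.23,0.065],0],[[0,0,-0.203],[-0.375,-0.262,0.085],0],[[0,0,-0.203],[-0.405,-0.282,0.095],0],[[0,0,-0.203],[-0.412,-0.287,0.0965],0]]}}

```text
time: 1.65
position: [0.5259, 0.1572, 0.1394]
tool_rot: [-0.357, -3.121, 0.002]
ft_force: [-0.5, 0.5, 0.9]
grip_width: 0.998
```

```bash
python3 mv.py .5255 .1602 .043 -.223
python3 - <<'E'
from h import *
im=ctrl.get_image("side"); save("s1.png",im,(190,160,190,140),4)
im=ctrl.get_image("top"); save("t1.png",im,(200,150,140,110),5)
E
```

```text
t 1.65 pos [0.5259 0.1572 0.1394] F [-0.5  0.5  0.9] T [ 0.02  0.05 -0.  ] w 0.998 j7 1.04
turn [-0.0015 -0.0004 -0.0048] shift [0.001  0.0029 0.0964]
toolR [[-0.974, 0.226, -0.001], [0.226, 0.974, -0.001], [0.0, -0.001, -1.0]]
```

View pics/s1.png

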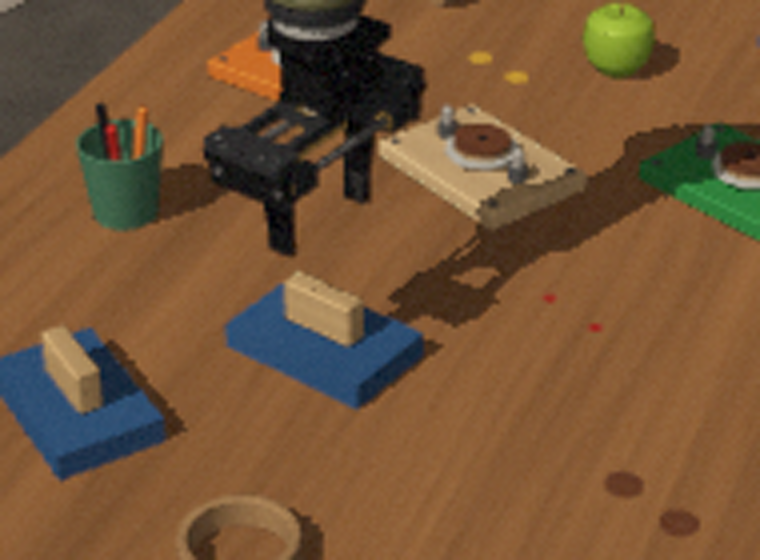

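The side view now shows the cover unobstructed near (271,246) in full pixels, with the open jaws above it and the jig at (310,200). I'll use this view to cross-check both fits.

```bash
cat > r2.py <<'E'
from fit import *
im=ctrl.get_image("side"); np.save("side1.npy",im)
hsv=lambda s:cv2.cvtColor(s,cv2.COLOR_RGB2HSV).astype(int)
blue=lambda s:(lambda h:(h[...,0]>100)&(h[...,0]<130)&(h[...,1]>120)&(h[...,2]>45))(hsv(s))
ply=lambda s:(s[...,0].astype(int)>130)&(s[...,1].astype(int)>105)&(s[...,2].astype(int)>65)
Hc=hullmask(im,blue,(243,222,57,42)); Hj=hullmask(im,ply,(280,183,60,36))
Vc=box(.14,.09,0,.024);Vj=box(.17,.12,0.0,.02)
c=fit("side",Hc,Vc,(.5255,.160,-.223)); j=fit("side",Hj,Vj,(.506,-.157,-.507))
print(c,j)
x,y,s=235,175,6
vis=cv2.resize(im[y:y+95,x:x+115],None,fx=s,fy=s,interpolation=cv2.INTER_CUBIC)
def dr(P,col):
    P=((P+.5-[x,y])*s-.5).round().astype(int)
    cv2.polylines(vis,[P.reshape(-1,1,2)],True,col)
for p,V,Hm,q in((c[0],Vc,Hc,(.5255,.1602,-.223)),(j[0],Vj,Hj,(.5064,-.1572,-.5075))):
    dr(cv2.convexHull(proj("side",tf(q,V)).astype(np.float32))[:,0],(255,0,0)); dr(Hm,(0,255,0))
    dr(cv2.convexHull(proj("side",tf(p,V)).astype(np.float32))[:,0],(255,255,255))
dr(cv2.convexHull(proj("side",tf((.5255,.1602,-.223),box(.07,.022,.024,.064))).astype(np.float32))[:,0],(255,0,0))
a=np.linspace(0,6.28,20)
for sx in(-1,1): dr(proj("side",tf((.5064,-.1572,-.5075),np.c_[sx*.052+.004*np.cos(a),.004*np.sin(a),a*0+.05])),(255,0,255))
cv2.imwrite("pics/fit2.png",vis[:,:,::-1])
E
python3 r2.py
```

```text
(array([ 0.52395342,  0.15864386, -0.25274383]), np.float64(113.4964092685841), 843.65625) (array([ 0.52170994, -0.16901058, -0.50821295]), np.float64(100.29302803450264), 827.640625)
```

View pics/fit2.png

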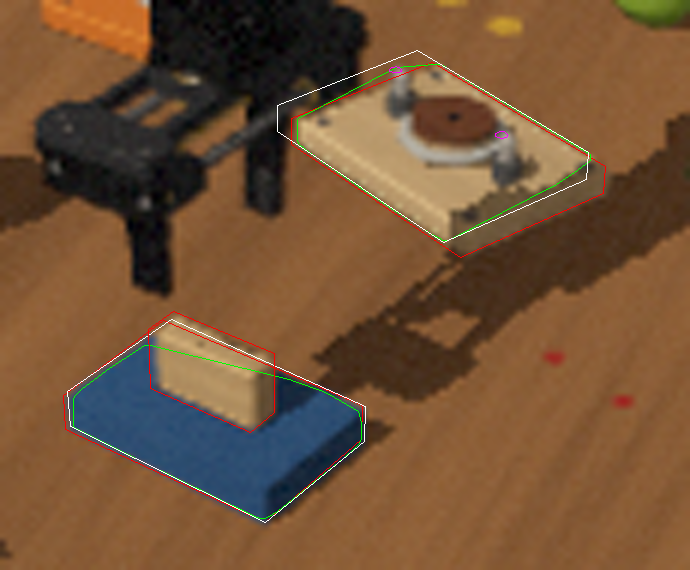

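Both views agree to about 1.5 mm. In the picture, red is the top-view pose projected into the side image, and it lies on the cover, handle and jig. Descending to grasp.

>>> {"method": "step_arm", "body": {"plan": [[[0,0,0],[0.001,0.0025,0.015],0],[[0,0,0],[0.001,0.0025,0.04],0],[[0,0,0],[0.001,0.0025,0.065],0],[[0,0,0],[0.001,0.0025,0.085],0],[[0,0,0],[0.001,0.0025,0.096],0],[[0,0,0],[0.001,0.0025,0.096],100],[[0,0,0],[0.001,0.0025,0.096],170],[[0,0,0],[0.001,0.0025,0.096],255],[[0,0,0],[0.001,0.0025,0.096],255],[[0,0,0],[0.001,0.0025,0.096],255]], "squeeze": 45}}

```text
time: 3.05
position: [0.5249, 0.1631, 0.0443]
tool_rot: [0.349, 3.122, 0.0]
ft_force: [0.1, -0.1, -0.5]
grip_width: 0.521
```

```bash
python3 mv.py .5255 .1602 .14 -.223
python3 - <<'E'
from h import *
im=ctrl.get_image("side"); save("s2.png",im,(220,180,110,100),6)
E
```

```text
t 3.05 pos [0.5249 0.1631 0.0443] F [ 0.1 -0.1 -0.5] T [ 0.02  0.05 -0.06] w 0.521 j7 1.07
turn [0.0004 0.0004 0.0002] shift [-0.0013 -0.0027 -0.0957]
toolR [[-0.975, 0.221, 0.0], [0.221, 0.975, 0.0], [-0.0, 0.0, -1.0]]
```

View pics/s2.png

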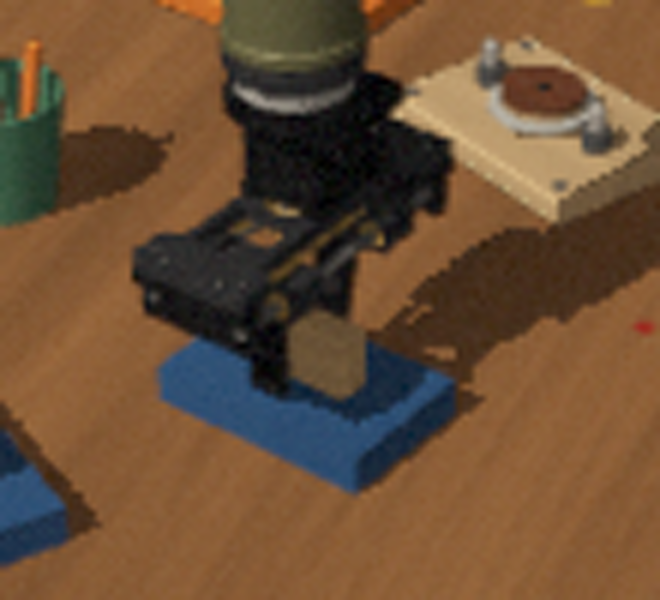

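The fingers straddle the handle but are still closing. I'll let them finish, then lift.

>>> {"method": "step_arm", "body": {"plan": [[[0,0,0],[0,0,0],255],[[0,0,0],[0,0,0],255],[[0,0,0],[0,0,0],255],[[0,0,0],[0,0,0],255],[[0,0,0],[0,0,0],255],[[0,0,0],[0,0,0],255],[[0,0,0],[0,0,-0.01],255],[[0,0,0],[0,0,-0.035],255],[[0,0,0],[0,0,-0.065],255],[[0,0,0],[0,0,-0.09],255]], "squeeze": 45}}

```text
time: 4.35
position: [0.5245, 0.1647, 0.1352]
tool_rot: [0.347, 3.122, 0.003]
ft_force: [0.4, 0.5, -3.7]
grip_width: 0.253
```

```bash
python3 mv.py .5064 -.1572 .14 -.5075
python3 - <<'E'
from h import *
im=ctrl.get_image("side"); np.save("side2.npy",im); save("s3.png",im,(220,160,110,100),6)
im=ctrl.get_image("top"); np.save("top2.npy",im); save("t3.png",im,(200,150,140,110),5)
E
```

```text
t 4.35 pos [0.5245 0.1647 0.1352] F [ 0.4  0.5 -3.7] T [ 0.01 -0.03  0.03] w 0.253 j7 1.04
turn [ 2.00e-03 -2.00e-04  2.86e-01] shift [-0.053  -0.318  -0.0054]
toolR [[-0.976, 0.22, 0.0], [0.22, 0.976, 0.002], [-0.0, 0.002, -1.0]]
```

View pics/s3.png

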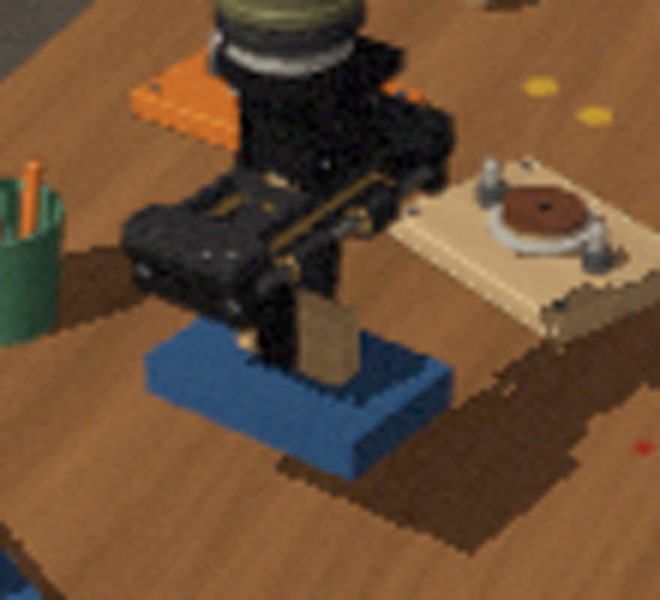

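View pics/t3.png

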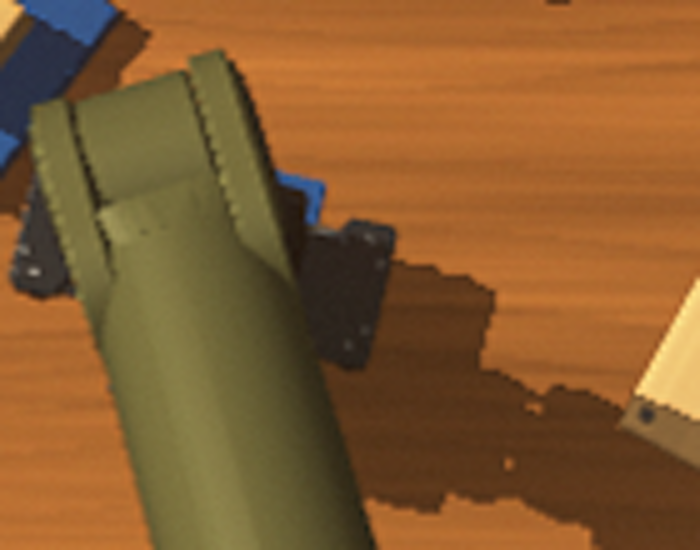

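The cover is held level in the side view, opening 0.253 = 22 mm, about 3.7 N of weight. Moving to hover beside the jig, about 9 mm off to its +y.

>>> {"method": "step_arm", "body": {"plan": [[[0,0,0.02],[-0.003,-0.018,0],255],[[0,0,0.06],[-0.01,-0.055,0],255],[[0,0,0.1],[-0.017,-0.095,0],255],[[0,0,0.14],[-0.024,-0.135,0],255],[[0,0,0.18],[-0.031,-0.175,0],255],[[0,0,0.22],[-0.038,-0.215,0],255],[[0,0,0.26],[-0.045,-0.255,0.005],255],[[0,0,0.286],[-0.05,-0.287,0.01],255],[[0,0,0.286],[-0.053,-0.305,0.015],255],[[0,0,0.286],[-0.0537,-0.309,0.015],255]]}}

```text
time: 5.7
position: [0.506, -0.1541, 0.1178]
tool_rot: [-0.801, -3.035, 0.002]
ft_force: [0.3, 0.7, -3.0]
grip_width: 0.248
```

```bash
python3 mv.py .509 -.1483 .115 -.5075
python3 - <<'E'
from h import *
im=ctrl.get_image("side"); np.save("side3.npy",im); save("s4.png",im,(260,130,110,100),7)
im=ctrl.get_image("top"); np.save("top3.npy",im); save("t4.png",im,(290,160,140,110),5)
print(ctrl.get_state()["position"])
E
```

```text
t 5.7 pos [ 0.506  -0.1541  0.1178] F [ 0.3  0.7 -3. ] T [ 0.01  0.01 -0.06] w 0.248 j7 1.38
turn [-0.0021 -0.0024 -0.0084] shift [0.0003 0.0066 0.0028]
toolR [[-0.87, 0.493, -0.003], [0.493, 0.87, -0.001], [0.002, -0.002, -1.0]]
[ 0.50757142 -0.15159375  0.11852821]
```

View pics/s4.png

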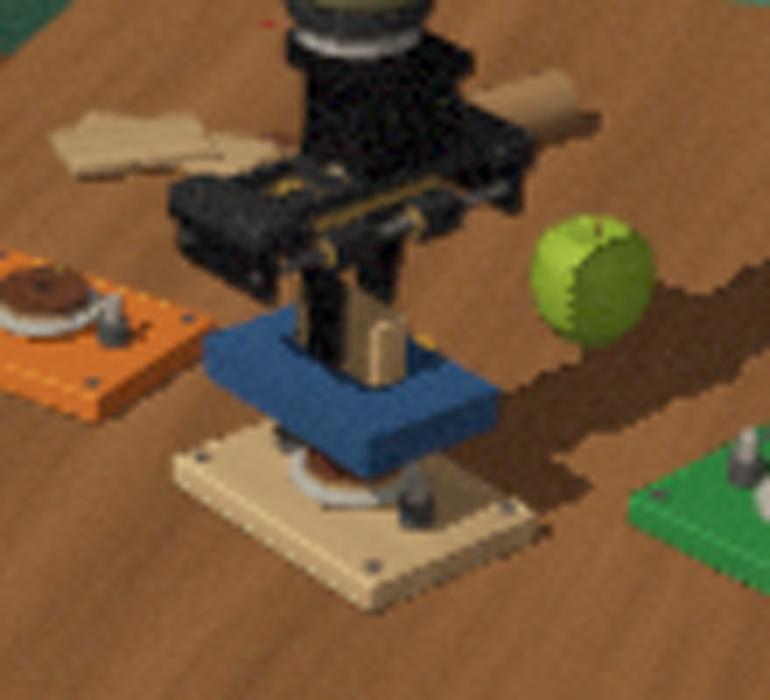

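View pics/t4.png

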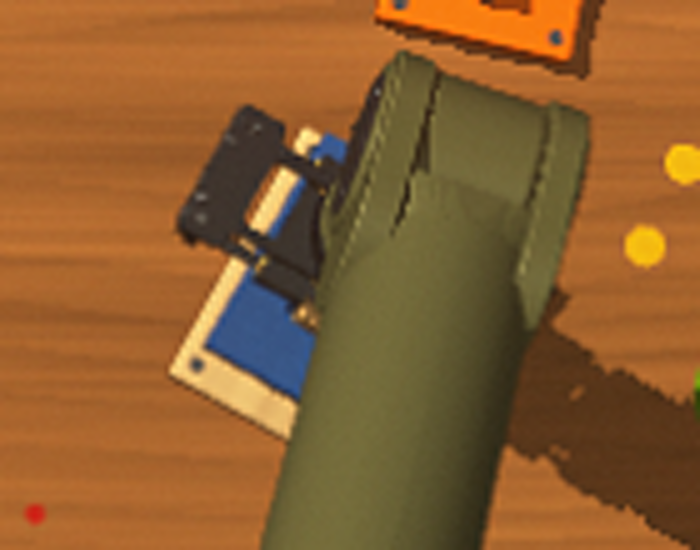

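The side picture shows the cover hovering over the plywood jig with the near pin visible at about (320,200). The top picture shows parallel +y edges of jig and cover. I'll fit the relative offset in both views.

```bash
cat > r3.py <<'E'
from fit import *
import sys
def hs(s): return cv2.cvtColor(s,cv2.COLOR_RGB2HSV).astype(int)
def bluem(h): return (h[...,0]>98)&(h[...,0]<132)&(h[...,1]>100)&(h[...,2]>40)
def plym(s,h): return (h[...,0]>12)&(h[...,0]<26)&(h[...,1]<150)&(h[...,2]>125)
def mfit(n,im,c,mask_fn,valid_fn,V,p0,s=6):
    x,y,w,hh=c; sub=cv2.resize(im[y:y+hh,x:x+w],None,fx=s,fy=s,interpolation=cv2.INTER_CUBIC)
    h=hs(sub); m=mask_fn(sub,h); v=valid_fn(sub,h)
    m=cv2.morphologyEx(m.astype(np.uint8),cv2.MORPH_OPEN,np.ones((7,7)))
    nn,l,st,_=cv2.connectedComponentsWithStats(m); m=l==1+np.argmax(st[1:,4])
    def model(q):
        P=cv2.convexHull(proj(n,tf([q[0]/100,q[1]/100,q[2]/10],V)).astype(np.float32))[:,0]
        P=(P+.5-[x,y])*s-.5; r=np.zeros(m.shape,np.uint8)
        cv2.fillConvexPoly(r,np.round(P*16).astype(np.int32),1,shift=4); return r>0,P
    def cost(q):
        r,_=model(q); return float(((r!=m)&v).sum())/s/s
    q=np.array([p0[0]*100,p0[1]*100,p0[2]*10])
    for k in range(4):
        b=minimize(cost,q,method="Nelder-Mead",options=dict(initial_simplex=q+np.vstack([np.zeros(3),np.eye(3)*(.8/(k+1))]),xatol=1e-3,fatol=1e-3)); q=b.x
    vis=sub.copy(); vis[~v]//=2; _,P=model(q)
    cv2.polylines(vis,[np.round(P).astype(int).reshape(-1,1,2)],True,(255,0,0))
    cs,_=cv2.findContours(m.astype(np.uint8),cv2.RETR_EXTERNAL,cv2.CHAIN_APPROX_NONE); cv2.drawContours(vis,cs,-1,(0,255,0))
    return np.array(q)/[100,100,10],b.fun,vis
E
cat > r3a.py <<'E'
from r3 import *
zc=float(sys.argv[1]); side=np.load(sys.argv[2]); top=np.load(sys.argv[3]); tag=sys.argv[4]
Vc=box(.14,.09,zc,zc+.024); Vj=box(.17,.12,0,.02)
dil=lambda m,k:cv2.dilate(m.astype(np.uint8),np.ones((k,k)))>0
res=[]
for n,im,c in(("side",side,(270,165,80,60)),("top",top,(315,175,75,80))):
    # cover: ignore dark (gripper), handle wood inside, arm
    def occ_c(s,h):
        dark=(h[...,2]<62); wood=(h[...,0]<30)&(h[...,1]<150)&(h[...,2]<170) if n=="side" else np.zeros(dark.shape,bool)
        olive=(h[...,0]>24)&(h[...,0]<45)&(h[...,2]<190)
        o=dil((dark&~bluem(h))|olive,9)
        if n=="side": # handle zone
            P=proj("side",tf((.5076,-.1516,-.5075),box(.085,.04,zc+.02,zc+.12)));H=cv2.convexHull(((P+.5-[c[0],c[1]])*6-.5).astype(np.float32))
            r=np.zeros(dark.shape,np.uint8);cv2.fillConvexPoly(r,H.round().astype(np.int32),1);o|=r>0
        else:
            P=proj("top",tf((.5076,-.1516,-.5075),box(.1,.08,zc+.025,zc+.12)));H=cv2.convexHull(((P+.5-[c[0],c[1]])*6-.5).astype(np.float32))
            r=np.zeros(dark.shape,np.uint8);cv2.fillConvexPoly(r,H.round().astype(np.int32),1);o|=r>0
        return ~o
    a=mfit(n,im,c,lambda s,h:bluem(h),occ_c,Vc,(.5076,-.1516,-.5075))
    def occ_j(s,h):
        dark=(h[...,2]<62); olive=(h[...,0]>24)&(h[...,0]<45)&(h[...,2]<190)
        o=dil(dark|olive|bluem(h),9)
        if n=="side":
            # only the part below the board and lit
            P=proj("side",tf((.5064,-.1572,-.5075),np.array([[0,0,.02],[-.08,.0,.02],[.085,-.02,.02],[.1,-.06,.02],[0,-.1,.02],[-.1,-.1,.02],[-.1,0,.02]])));H=cv2.convexHull(((P+.5-[c[0],c[1]])*6-.5).astype(np.float32))
            r=np.zeros(dark.shape,np.uint8);cv2.fillConvexPoly(r,H.round().astype(np.int32),1);o|=r>0
        P=proj(n,tf((.5064,-.1572,-.5075),np.array([[sx*.052+a*.014,b*.014,z] for sx in(-1,1) for a in(-1,1) for b in(-1,1) for z in(.02,.05)])))
        for i in(0,8):
            H=cv2.convexHull(((P[i:i+8]+.5-[c[0],c[1]])*6-.5).astype(np.float32)); r=np.zeros(dark.shape,np.uint8);cv2.fillConvexPoly(r,H.round().astype(np.int32),1);o|=r>0
        P=proj(n,tf((.5064,-.1572,-.5075),box(.09,.09,.02,.04)));H=cv2.convexHull(((P+.5-[c[0],c[1]])*6-.5).astype(np.float32));r=np.zeros(dark.shape,np.uint8);cv2.fillConvexPoly(r,H.round().astype(np.int32),1);o|=r>0
        return ~o
    b=mfit(n,im,c,plym,occ_j,Vj,(.5064,-.1572,-.5075))
    d=a[0]-b[0]; y=b[0][2]; print(n,"cover",a[0].round(4),round(a[1],1),"jig",b[0].round(4),round(b[1],1),"rel x,y in jig",(np.array([[np.cos(y),np.sin(y)],[-np.sin(y),np.cos(y)]])@d[:2]*1000).round(1),"yaw",d[2].round(3))
    cv2.imwrite(f"pics/{tag}_{n}.png",np.hstack([cv2.resize(a[2],None,fx=.8,fy=.8),cv2.resize(b[2],None,fx=.8,fy=.8)])[:,:,::-1])
E
python3 r3a.py .0738 side3.npy top3.npy f3
```

```text
side cover [ 0.5017 -0.1496 -0.5725] 8.2 jig [ 0.5119 -0.1628 -0.5074] 52.5 rel x,y in jig [-15.3   6.6] yaw -0.065
top cover [ 0.507  -0.1584 -0.5923] 14.9 jig [ 0.5019 -0.1629 -0.5933] 59.7 rel x,y in jig [1.7 6.5] yaw 0.001
```

```bash
python3 -c "
import cv2,numpy as np
a=cv2.imread('pics/f3_side.png');b=cv2.imread('pics/f3_top.png');print(a.shape,b.shape)
w=max(a.shape[1],b.shape[1]);p=lambda i:np.pad(i,((0,0),(0,w-i.shape[1]),(0,0)))
cv2.imwrite('pics/f3.png',np.vstack([p(a),p(b)]))"
```

```text
(288, 768, 3) (384, 720, 3)
```

View pics/f3.png

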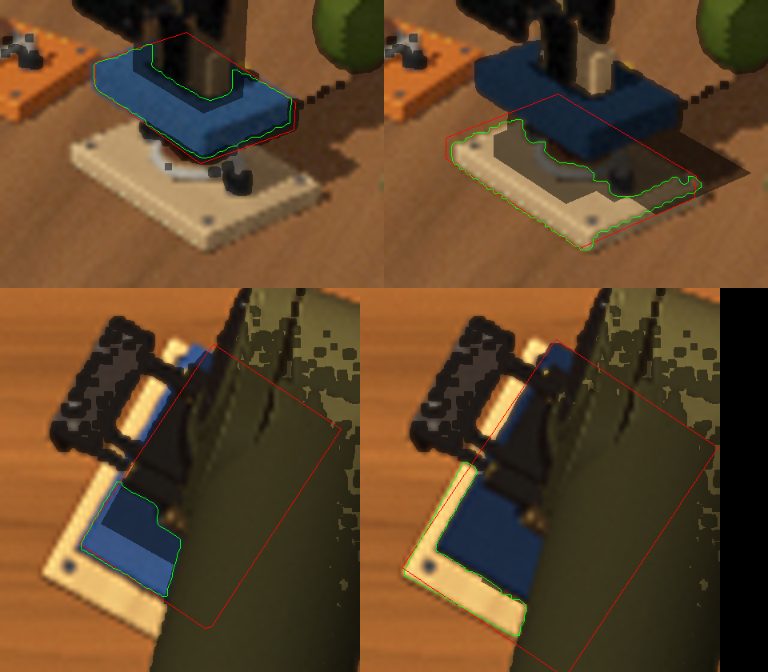

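The masked fits latched onto wrong edges, so I'll overlay predicted outlines and compare corners instead.

```bash
cat > ov.py <<'E'
from fit import *
def overlay(im,n,c,s,items,name):
    x,y,w,h=c; vis=cv2.resize(im[y:y+h,x:x+w],None,fx=s,fy=s,interpolation=cv2.INTER_CUBIC)
    for P,col,closed in items:
        q=((proj(n,P)+.5-[x,y])*s-.5).round().astype(int); cv2.polylines(vis,[q.reshape(-1,1,2)],closed,col,1)
    cv2.imwrite("pics/"+name,vis[:,:,::-1])
def boxe(p,lx,ly,z0,z1,col):
    V=tf(p,box(lx,ly,z0,z1)); o=[]
    for z in(0,1):
        o.append((V[[z,2+z,6+z,4+z]],col,True))
    for k in range(4): o.append((V[[2*k,2*k+1]],col,False))
    return o
E
cat > r4.py <<'E'
from ov import *
side=np.load("side3.npy");top=np.load("top3.npy")
J=(.5064,-.1572,-.5075); C=(.5092,-.1525,-.5075)
it=boxe(J,.17,.12,0,.02,(255,0,0))+boxe(C,.14,.09,.0738,.0978,(255,255,0))
a=np.linspace(0,6.28,20)
for sx in(-1,1):
    for r,z in((.004,.05),(.01,.034)): it.append((tf(J,np.c_[sx*.052+r*np.cos(a),r*np.sin(a),a*0+z]),(255,0,255),True))
overlay(side,"side",(280,165,65,58),11,it,"o_s.png"); overlay(top,"top",(315,175,60,75),8,it,"o_t.png")
E
python3 r4.py
```

```text
(no output)
```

View pics/o_s.png

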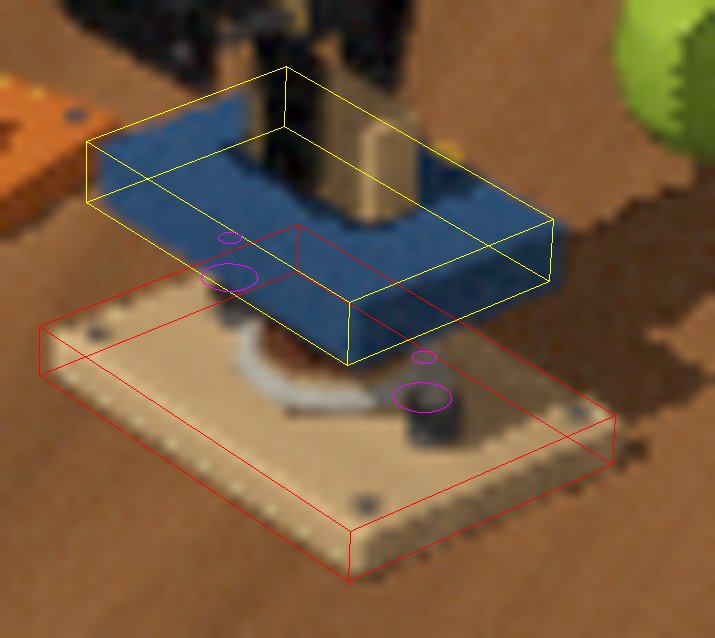

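View pics/o_t.png

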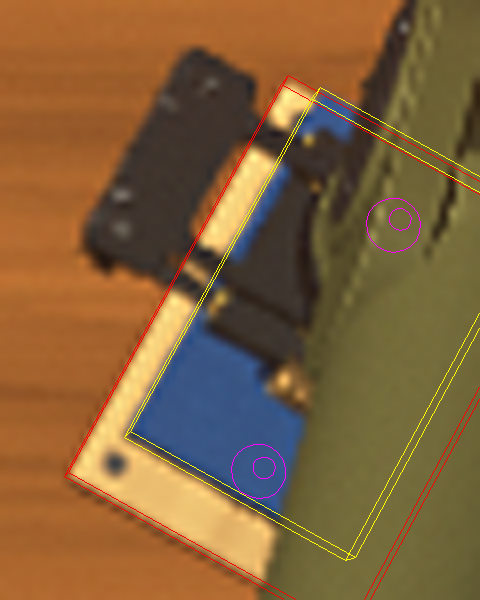

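Relative to the jig outline, the cover sits about +2 mm in jig x and +4 mm in jig y. Both views are consistent with this after a common camera shift. I'll widen the y offset to about 9 mm and come down just above the heads.

>>> {"method": "step_arm", "body": {"plan": [[[0,0,-0.003],[0.001,0.003,0],255],[[0,0,-0.005],[0.0015,0.005,0.004],255],[[0,0,-0.005],[0.0015,0.005,0.009],255],[[0,0,-0.005],[0.0015,0.005,0.014],255],[[0,0,-0.005],[0.0015,0.005,0.018],255],[[0,0,-0.005],[0.0015,0.005,0.02],255],[[0,0,-0.005],[0.0015,0.005,0.021],255],[[0,0,-0.005],[0.0015,0.005,0.022],255],[[0,0,-0.005],[0.0015,0.005,0.022],255],[[0,0,-0.005],[0.0015,0.005,0.022],255]]}}

```text
time: 7.05
position: [0.5101, -0.145, 0.0972]
tool_rot: [0.783, 3.042, 0.0]
ft_force: [-0.9, 0.4, -4.6]
grip_width: 0.251
```

```bash
python3 mv.py .5064 -.1572 .094 -.5075
cat > st.py <<'E'
from h import *
P=[];F=[]
for i in range(4):
    im=ctrl.get_image("side"); s=ctrl.get_state(); P.append(s["position"]); F.append(s["ft_force"])
print(np.array(P).round(4).tolist()); print(np.mean(P,0).round(4),np.mean(F,0).round(1))
E
python3 st.py
```

```text
t 7.05 pos [ 0.5101 -0.145   0.0972] F [-0.9  0.4 -4.6] T [-0.01 -0.02  0.  ] w 0.251 j7 1.39
turn [0.0002 0.0002 0.0037] shift [-0.0026 -0.0124  0.0032]
toolR [[-0.876, 0.483, 0.0], [0.483, 0.876, 0.0], [-0.0, 0.0, -1.0]]
[[0.5101, -0.1451, 0.0972], [0.5101, -0.145, 0.0972], [0.5101, -0.145, 0.0971], [0.51, -0.1451, 0.0971]]
[ 0.5101 -0.145   0.0972] [-0.3 -0.  -3.5]
```

>>> {"method": "step_arm", "body": {"plan": [[[0,0,0],[0,0,0.0005],255],[[0,0,0],[0,0,0.001],255],[[0,0,0],[0,0,0.0015],255],[[0,0,0],[0,0,0.002],255],[[0,0,0],[0,0,0.0025],255],[[0,0,0],[0,0,0.003],255],[[0,0,0],[0,0,0.0035],255],[[0,0,0],[0,0,0.0035],255],[[0,0,0],[0,0,0.0035],255],[[0,0,0],[0,0,0.0035],255]]}}

```text
time: 8.5
position: [0.5101, -0.145, 0.094]
tool_rot: [0.783, 3.042, 0.0]
ft_force: [-3.1, 0.7, 5.8]
grip_width: 0.253
```

```bash
python3 mv.py .5064 -.1572 .094 -.5075
```

```text
t 8.5 pos [ 0.5101 -0.145   0.094 ] F [-3.1  0.7  5.8] T [0.14 0.79 0.02] w 0.253 j7 1.39
turn [0.0003 0.0001 0.0038] shift [-0.0027 -0.0124  0.    ]
toolR [[-0.876, 0.483, 0.0], [0.483, 0.876, 0.0], [-0.0, 0.0, -1.0]]
```

Contact at z = 0.094, as expected for the pin heads, but the moment suggests mostly one pin. I'll settle slightly more and look.

>>> {"method": "step_arm", "body": {"plan": [[[0,0,0],[0,0,0.0003],255],[[0,0,0],[0,0,0.0006],255],[[0,0,0],[0,0,0.0008],255],[[0,0,0],[0,0,0.0008],255],[[0,0,0],[0,0,0.0008],255],[[0,0,0],[0,0,0.0008],255],[[0,0,0],[0,0,0.0008],255],[[0,0,0],[0,0,0.0008],255],[[0,0,0],[0,0,0.0008],255],[[0,0,0],[0,0,0.0008],255]]}}

```text
time: 9.75
position: [0.5101, -0.145, 0.094]
tool_rot: [0.783, 3.042, 0.001]
ft_force: [-4.6, 0.6, 10.8]
grip_width: 0.249
```

```bash
python3 mv.py .5064 -.1572 .094 -.5075
python3 - <<'E'
from h import *
im=ctrl.get_image("side"); np.save("side4.npy",im)
im=ctrl.get_image("top"); np.save("top4.npy",im)
from ov import *
side=np.load("side4.npy");top=np.load("top4.npy")
J=(.5064,-.1572,-.5075); C=(.5101,-.145,-.511)
it=boxe(J,.17,.12,0,.02,(255,0,0))+boxe(C,.14,.09,.05,.074,(255,255,0))
overlay(side,"side",(280,165,65,58),11,it,"o_s2.png"); overlay(top,"top",(315,175,60,75),8,it,"o_t2.png")
E
```

```text
t 9.75 pos [ 0.5101 -0.145   0.094 ] F [-4.6  0.6 10.8] T [ 0.18  1.29 -0.01] w 0.249 j7 1.39
turn [ 0.0006 -0.0001  0.0037] shift [-0.0026 -0.0125 -0.0001]
toolR [[-0.876, 0.483, 0.0], [0.483, 0.876, 0.001], [0.0, 0.001, -1.0]]
```

View pics/o_s2.png

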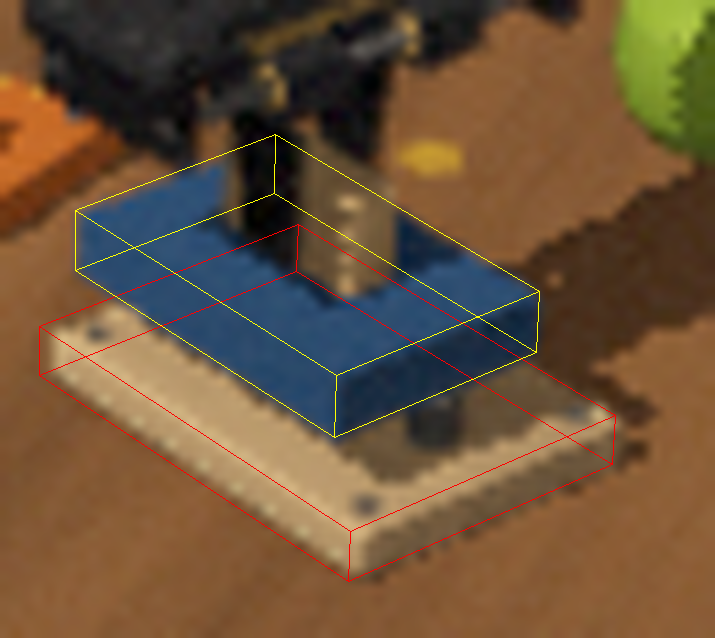

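View pics/o_t2.png

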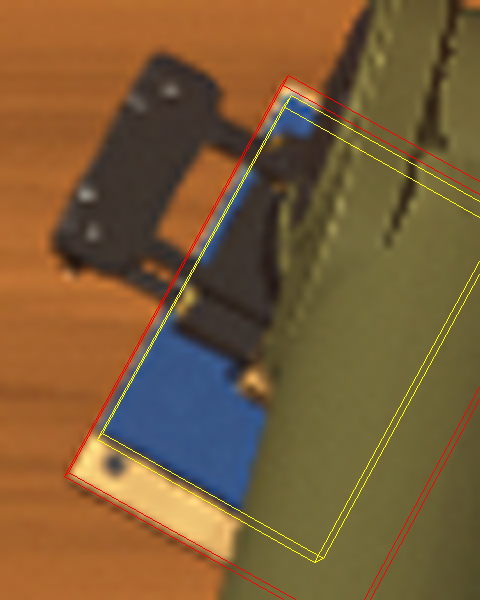

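Settled: the cover lies about 12 mm to the jig's +y, resting at the pin-head height with underside at 50 mm. The load is mostly on pin_a, so I'll tilt a hair about tool y to seat it on both heads.

>>> {"method": "step_arm", "body": {"plan": [[[0,0.003,0],[0,0,0],255],[[0,0.006,0],[0,0,0],255],[[0,0.01,0],[0,0,0],255],[[0,0.01,0],[0,0,0],255],[[0,0.01,0],[0,0,0],255],[[0,0.01,0],[0,0,0],255],[[0,0.01,0],[0,0,0],255],[[0,0.01,0],[0,0,0],255],[[0,0.01,0],[0,0,0],255],[[0,0.01,0],[0,0,0],255]]}}

```text
time: 11.1
position: [0.5104, -0.1452, 0.094]
tool_rot: [-0.781, -3.034, -0.005]
ft_force: [-4.8, 1.2, 10.0]
grip_width: 0.242
```

```bash
python3 mv.py .5064 -.1572 .094 -.5075
python3 - <<'E'
from h import *
from scipy.spatial.transform import Rotation as Ro
# side/top jacobian in jig axes at pin height
p=np.array([.51,-.145,.05]); 
for n in("side","top"):
    b=proj(n,[p])[0]
    print(n,[(proj(n,[p+np.array(d)*.01])[0]-b).round(2).tolist() for d in((.874,-.486,0),(.486,.874,0),(0,0,1))])
E
```

```text
t 11.1 pos [ 0.5104 -0.1452  0.094 ] F [-4.8  1.2 10. ] T [ 0.03  0.9  -0.09] w 0.242 j7 1.4
turn [ 0.0007 -0.0092  0.0038] shift [-0.0023 -0.0125 -0.    ]
toolR [[-0.876, 0.483, -0.008], [0.483, 0.876, 0.005], [0.009, 0.001, -1.0]]
side [[-1.69, -1.05], [-2.02, 0.82], [0.07, -2.28]]
top [[1.64, -2.98], [-3.02, -1.68], [0.46, -0.37]]
```

Both heads now carry load, with the moments near balance. Sliding toward −y in line with the pins.

>>> {"method": "step_arm", "body": {"plan": [[[0,0,0],[0,-0.001,0],255],[[0,0,0],[0,-0.002,0],255],[[0,0,0],[0,-0.003,0],255],[[0,0,0],[0,-0.004,0],255],[[0,0,0],[0,-0.005,0],255],[[0,0,0],[0,-0.006,0],255],[[0,0,0],[0,-0.007,0],255],[[0,0,0],[0,-0.008,0],255],[[0,0,0],[0,-0.0085,0],255],[[0,0,0],[0,-0.0085,0],255]]}}

```text
time: 12.35
position: [0.5087, -0.1514, 0.0941]
tool_rot: [-0.781, -3.039, -0.008]
ft_force: [2.8, 4.4, 5.0]
grip_width: 0.248
```

```bash
python3 mv.py .5064 -.1572 .094 -.5075
python3 - <<'E'
from ov import *
side=ctrl.get_image("side");top=ctrl.get_image("top");np.save("side5.npy",side)
J=(.5064,-.1572,-.5075); C=tuple(ctrl.get_state()["position"][:2])+(-.511,)
it=boxe(J,.17,.12,0,.02,(255,0,0))+boxe(C,.14,.09,.05,.074,(255,255,0))
overlay(side,"side",(280,165,65,58),11,it,"o_s3.png"); overlay(top,"top",(315,175,60,75),8,it,"o_t3.png")
E
```

```text
t 12.35 pos [ 0.5087 -0.1514  0.0941] F [2.8 4.4 5. ] T [ 0.82 -0.68 -0.04] w 0.248 j7 1.41
turn [ 0.0037 -0.0054  0.0046] shift [-0.0008 -0.0062  0.0001]
toolR [[-0.876, 0.482, -0.003], [0.482, 0.876, 0.006], [0.005, 0.004, -1.0]]
```

View pics/o_s3.png

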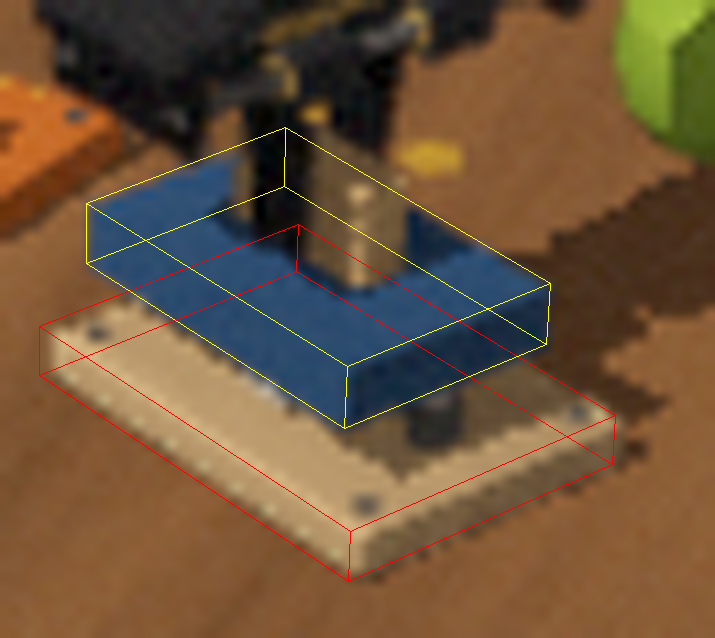

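View pics/o_t3.png

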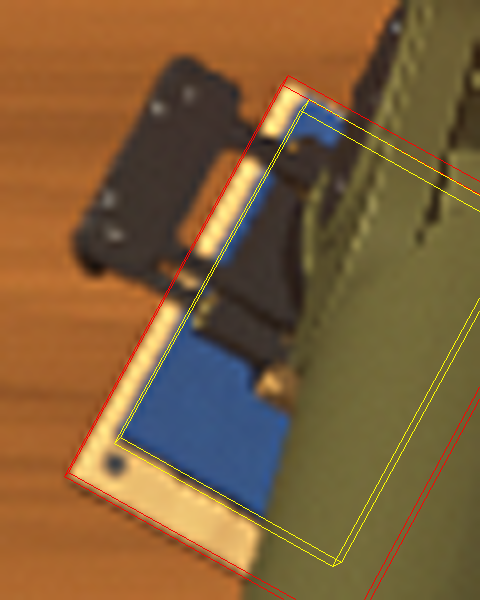

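The cover moved 6.2 mm and the arm yields a bit to friction. It is still at head height. Continuing the slide, with a small +tool-x correction and a little more down push.

>>> {"method": "step_arm", "body": {"plan": [[[0,0,0],[0.0004,-0.0007,0.0002],255],[[0,0,0],[0.0008,-0.0014,0.0004],255],[[0,0,0],[0.0012,-0.0021,0.0006],255],[[0,0,0],[0.0012,-0.0028,0.0008],255],[[0,0,0],[0.0012,-0.0034,0.001],255],[[0,0,0],[0.0012,-0.004,0.001],255],[[0,0,0],[0.0012,-0.0045,0.001],255],[[0,0,0],[0.0012,-0.005,0.001],255],[[0,0,0],[0.0012,-0.005,0.001],255],[[0,0,0],[0.0012,-0.005,0.001],255]]}}

```text
time: 13.7
position: [0.5067, -0.1542, 0.0939]
tool_rot: [-0.78, -3.041, -0.01]
ft_force: [4.2, 6.1, 7.0]
grip_width: 0.252
```

```bash
python3 mv.py .5064 -.1572 .094 -.5075
```

```text
t 13.7 pos [ 0.5067 -0.1542  0.0939] F [4.2 6.1 7. ] T [ 1.41 -1.04 -0.07] w 0.252 j7 1.42
turn [ 0.006  -0.0034  0.0052] shift [-0.0012 -0.0028 -0.0001]
toolR [[-0.876, 0.481, -0.0], [0.481, 0.876, 0.007], [0.003, 0.006, -1.0]]
```

>>> {"method": "step_arm", "body": {"plan": [[[0,0,0],[0,-0.0006,0],255],[[0,0,0],[0,-0.0012,0],255],[[0,0,0],[0,-0.0018,0],255],[[0,0,0],[0,-0.0024,0],255],[[0,0,0],[0,-0.003,0],255],[[0,0,0],[0,-0.003,0],255],[[0,0,0],[0,-0.003,0],255],[[0,0,0],[0,-0.003,0],255],[[0,0,0],[0,-0.003,0],255],[[0,0,0],[0,-0.003,0],255]]}}

```text
time: 14.95
position: [0.5007, -0.1591, 0.0917]
tool_rot: [-0.781, -3.033, -0.004]
ft_force: [0.3, 0.1, -3.2]
grip_width: 0.246
```

```bash
python3 mv.py .5064 -.1572 .094 -.5075
python3 - <<'E'
from ov import *
side=ctrl.get_image("side");top=ctrl.get_image("top");np.save("side6.npy",side)
J=(.5064,-.1572,-.5075); C=tuple(ctrl.get_state()["position"][:2])+(-.511,)
it=boxe(J,.17,.12,0,.02,(255,0,0))+boxe(C,.14,.09,.05,.074,(255,255,0))
overlay(side,"side",(280,165,65,58),11,it,"o_s4.png"); overlay(top,"top",(315,175,60,75),8,it,"o_t4.png")
E
```

```text
t 14.95 pos [ 0.5007 -0.1591  0.0917] F [ 0.3  0.1 -3.2] T [-0.05 -0.22 -0.06] w 0.246 j7 1.42
turn [-0.0003 -0.0104  0.0036] shift [-0.0041  0.0044 -0.0024]
toolR [[-0.876, 0.483, -0.009], [0.483, 0.876, 0.005], [0.01, -0.0, -1.0]]
```

View pics/o_s4.png

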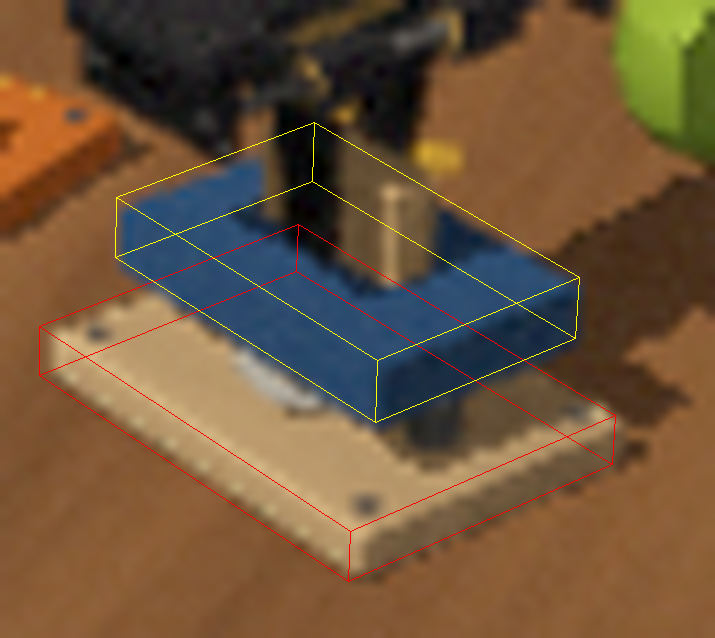

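View pics/o_t4.png

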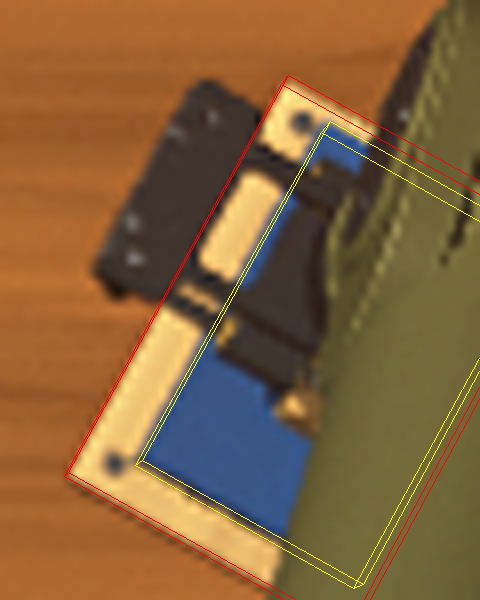

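The wrist force dropped to just the held weight and z fell 2.2 mm below head height, so both heads have entered the holes. The arm also sprang forward by its stored deflection. I'll ease back part of that and lower gently.

>>> {"method": "step_arm", "body": {"plan": [[[0,0,0],[-0.0005,0.0007,0],255],[[0,0,0],[-0.001,0.0014,0],255],[[0,0,0],[-0.0015,0.002,0],255],[[0,0,0],[-0.0015,0.002,0.0007],255],[[0,0,0],[-0.0015,0.002,0.0014],255],[[0,0,0],[-0.0015,0.002,0.0021],255],[[0,0,0],[-0.0015,0.002,0.0028],255],[[0,0,0],[-0.0015,0.002,0.0035],255],[[0,0,0],[-0.0015,0.002,0.004],255],[[0,0,0],[-0.0015,0.002,0.004],255]]}}

```text
time: 16.3
position: [0.5032, -0.1579, 0.0877]
tool_rot: [-0.781, -3.033, -0.004]
ft_force: [-0.4, 0.5, -3.5]
grip_width: 0.248
```

```bash
python3 mv.py .5064 -.1572 .084 -.5075
```

```text
t 16.3 pos [ 0.5032 -0.1579  0.0877] F [-0.4  0.5 -3.5] T [-0.06 -0.04  0.01] w 0.248 j7 1.43
turn [ 0.     -0.01    0.0037] shift [-0.0025  0.0021  0.0037]
toolR [[-0.876, 0.483, -0.009], [0.483, 0.876, 0.005], [0.01, 0.0, -1.0]]
```

Now past the cones with no side force. Pressing down.

>>> {"method": "step_arm", "body": {"plan": [[[0,0,0],[0,0,0.001],255],[[0,0,0],[0,0,0.002],255],[[0,0,0],[0,0,0.003],255],[[0,0,0],[0,0,0.004],255],[[0,0,0],[0,0,0.005],255],[[0,0,0],[0,0,0.006],255],[[0,0,0],[0,0,0.007],255],[[0,0,0],[0,0,0.008],255],[[0,0,0],[0,0,0.009],255],[[0,0,0],[0,0,0.009],255]], "squeeze": 55}}

```text
time: 17.55
position: [0.5033, -0.1578, 0.0795]
tool_rot: [-0.781, -3.033, -0.005]
ft_force: [-4.0, 1.0, 7.8]
grip_width: 0.246
```

```bash
python3 mv.py .5064 -.1572 .078 -.5075
```

```text
t 17.55 pos [ 0.5033 -0.1578  0.0795] F [-4.   1.   7.8] T [0.1  0.89 0.01] w 0.246 j7 1.43
turn [ 0.0004 -0.01    0.0037] shift [-0.0025  0.0021  0.0014]
toolR [[-0.876, 0.483, -0.009], [0.483, 0.876, 0.005], [0.01, 0.0, -1.0]]
```

The force matches the spring (about 8 N net at 4.5 mm travel). Pressing on to the shoulders.

>>> {"method": "step_arm", "body": {"plan": [[[0,-0.002,0],[0,0,0.0005],255],[[0,-0.004,0],[0,0,0.001],255],[[0,-0.005,0],[0,0,0.0015],255],[[0,-0.005,0],[0,0,0.002],255],[[0,-0.005,0],[0,0,0.0025],255],[[0,-0.005,0],[0,0,0.0028],255],[[0,-0.005,0],[0,0,0.003],255],[[0,-0.005,0],[0,0,0.003],255],[[0,-0.005,0],[0,0,0.003],255],[[0,-0.005,0],[0,0,0.003],255]], "squeeze": 55}}

```text
time: 18.8
position: [0.503, -0.1578, 0.078]
tool_rot: [-0.782, -3.037, -0.004]
ft_force: [-9.8, 2.9, 19.1]
grip_width: 0.247
```

```bash
python3 mv.py .5064 -.1572 .078 -.5075
python3 - <<'E'
from ov import *
side=ctrl.get_image("side");top=ctrl.get_image("top");np.save("side7.npy",side)
J=(.5064,-.1572,-.5075); C=tuple(ctrl.get_state()["position"][:2])+(-.511,)
it=boxe(J,.17,.12,0,.02,(255,0,0))+boxe(J,.14,.09,.034,.058,(255,255,0))
overlay(side,"side",(280,165,65,58),11,it,"o_s5.png"); save("s5.png",side,(280,165,65,58),11)
E
```

```text
t 18.8 pos [ 0.503  -0.1578  0.078 ] F [-9.8  2.9 19.1] T [0.37 2.05 0.01] w 0.247 j7 1.43
turn [ 0.0011 -0.0059  0.0037] shift [-0.0027  0.0021  0.    ]
toolR [[-0.876, 0.483, -0.005], [0.483, 0.876, 0.004], [0.006, 0.001, -1.0]]
```

View pics/o_s5.png

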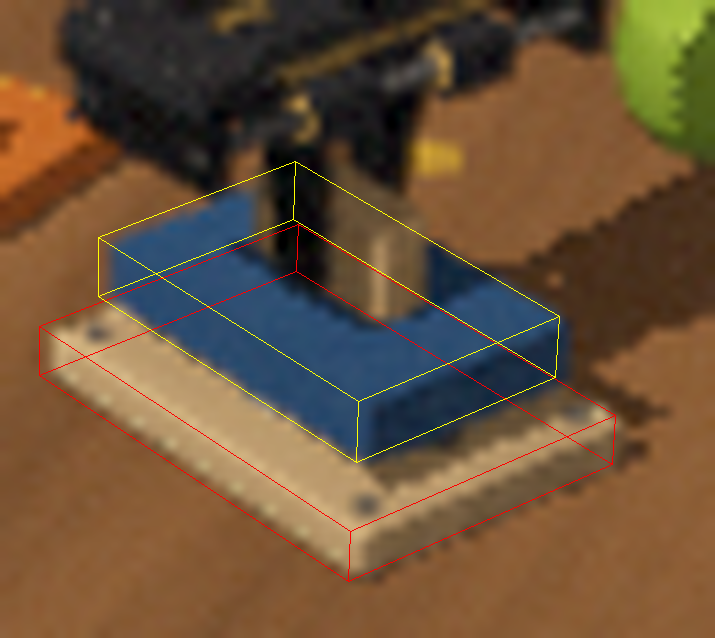

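z = 0.0780 and the force exceeds the spring's share by about 8 N, so it is on a shoulder. The side picture shows the board down on the jig. I'll restore the small tilt and press a little more, so both shoulders are loaded.

>>> {"method": "step_arm", "body": {"plan": [[[0,0.002,0],[0,0,0.0002],255],[[0,0.004,0],[0,0,0.0004],255],[[0,0.006,0],[0,0,0.0006],255],[[0,0.008,0],[0,0,0.0008],255],[[0,0.008,0],[0,0,0.0008],255],[[0,0.008,0],[0,0,0.0008],255],[[0,0.008,0],[0,0,0.0008],255],[[0,0.008,0],[0,0,0.0008],255],[[0,0.008,0],[0,0,0.0008],255],[[0,0.008,0],[0,0,0.0008],255]], "squeeze": 58}}

```text
time: 20.15
position: [0.5032, -0.1578, 0.0781]
tool_rot: [-0.78, -3.03, -0.008]
ft_force: [-11.5, 3.6, 25.3]
grip_width: 0.255
```

```bash
python3 mv.py .5064 -.1572 .078 -.5075; python3 st.py
```

```text
t 20.15 pos [ 0.5032 -0.1578  0.0781] F [-11.5   3.6  25.3] T [ 0.3   2.29 -0.07] w 0.255 j7 1.44
turn [ 0.0015 -0.0137  0.0037] shift [-0.0025  0.0021  0.    ]
toolR [[-0.876, 0.483, -0.011], [0.483, 0.876, 0.008], [0.014, 0.002, -1.0]]
[[0.5032, -0.1579, 0.0781], [0.5032, -0.1578, 0.078], [0.5032, -0.1578, 0.0781], [0.5032, -0.1578, 0.0781]]
[ 0.5032 -0.1578  0.0781] [-11.8   3.4  25. ]
```

A centre-of-pressure estimate puts both shoulders under load, biased toward pin_b. I'll take out most of the tilt to even it.

>>> {"method": "step_arm", "body": {"plan": [[[0,-0.002,0],[0,0,0.0001],255],[[0,-0.004,0],[0,0,0.0002],255],[[0,-0.006,0],[0,0,0.0003],255],[[0,-0.008,0],[0,0,0.0004],255],[[0,-0.009,0],[0,0,0.0004],255],[[0,-0.009,0],[0,0,0.0004],255],[[0,-0.009,0],[0,0,0.0004],255],[[0,-0.009,0],[0,0,0.0004],255],[[0,-0.009,0],[0,0,0.0004],255],[[0,-0.009,0],[0,0,0.0004],255]], "squeeze": 58}}

```text
time: 21.6
position: [0.5031, -0.1577, 0.0779]
tool_rot: [-0.782, -3.038, -0.004]
ft_force: [-12.5, 4.2, 27.5]
grip_width: 0.246
```

```bash
python3 mv.py .5064 -.1572 .078 -.5075
cat > cop.py <<'E'
from ov import *
F=[];T=[];P=[]
for i in range(5):
    side=ctrl.get_image("side"); s=ctrl.get_state();F.append(s["ft_force"]);T.append(s["torque"]);P.append(s["position"])
F=np.mean(F,0);T=np.mean(T,0);Fz=F[2]+3.5;rz=-.228
rx=(rz*F[0]-T[1])/Fz; ry=(T[0]+rz*F[1])/Fz
print(F.round(1),T.round(2),np.mean(P,0).round(4),"CoP jig x,y",(.874*rx-.486*ry).round(4),(.486*rx+.874*ry).round(4))
np.save("side8.npy",side); save("s8.png",side,(270,160,85,65),9)
E
python3 cop.py
```

```text
t 21.6 pos [ 0.5031 -0.1577  0.0779] F [-12.5   4.2  27.5] T [ 0.55  2.78 -0.01] w 0.246 j7 1.43
turn [ 0.0016 -0.0052  0.0037] shift [-0.0027  0.0021 -0.0001]
toolR [[-0.876, 0.483, -0.004], [0.483, 0.876, 0.004], [0.005, 0.002, -1.0]]
[-12.2   4.2  28.2] [0.5  2.73 0.01] [ 0.5031 -0.1578  0.0779] CoP jig x,y 0.0083 -0.0121
```

View pics/s8.png

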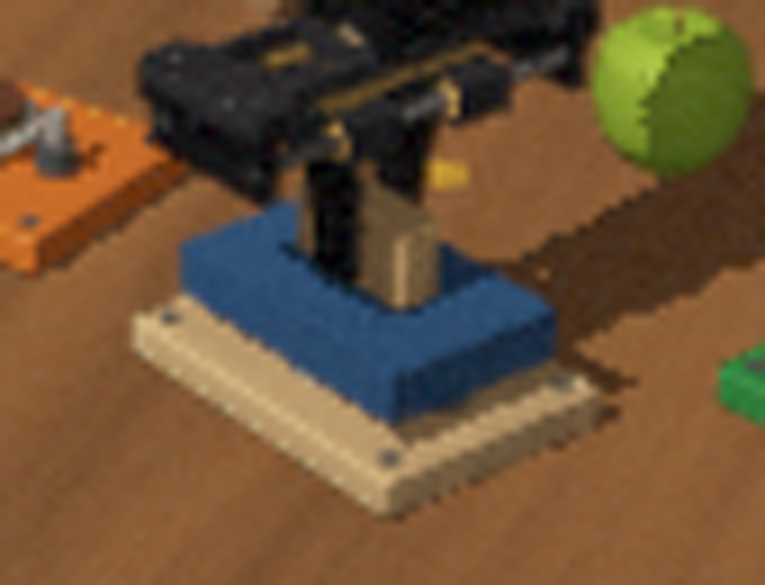

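The cover sits level on the jig, gripped and pressed at 28 N. TCP z is 0.0779, 16 mm below its height on the heads, and the load is near centre. Handing in.

Run:
```python
from h import *
print(ctrl.get_state()["time"]); print(ctrl.close_job())
```

```text
21.85
the job is handed in; nothing more can be done
None
```

I picked up the nearest blue cover by its handle and rested it on the plywood jig's pin heads about 12 mm out of line. I then slid it until it dropped over both pins and pressed it against the spring to the shoulders. I handed the job in at 21.9 s with the handle still gripped and the cover held down.

**Last checks:**
- **Height:** the tool stood at z = 0.078 m, 16 mm below its height on the pin heads. That is exactly fully home.
- **Push:** the net push was about 28 N. The spring accounts for about 10.5 N of it, so the rest is on the shoulders.
- **Grip and look:** the jaw opening matched the 22 mm handle, and the side view showed the board level on the jig.
- **Other objects:** nothing went near the apple, tape roll or marker pot. I did not measure them again afterwards.

**Disagreements and weak points:**
- My first automatic fits of the hovering cover failed, so I compared outlines by eye instead.
- The two cameras differed by up to about 3 mm on the cover's offset.
- At the drop, the arm sprang forward about 7 mm from friction it had built up.
- A steady sideways force of about 12 N remained at the end.
- That both shoulders carry load is inferred from the force readings (load centre about 8 mm from the middle), not seen.

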